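# Seat a lens mount in the alignment jig and hold it there

## Robot

A 6-joint arm with a two-finger parallel gripper is mounted at the origin on the work surface. World frame = base frame: x ahead of the robot, y to its left, z up, the work surface at z = 0. Lengths are in m, angles in rad, forces in N, time in s.
With the tool pointing down it reaches from about 0.325 to 0.875 m from the base axis. Payload 4.4 kg.
Tool frame: the origin (TCP) lies between the finger pads; the fingertips stand 17 mm ahead of it and the grasp point (between the pads) lies 2 mm behind it; z points along the fingers, y is the direction in which the jaws open and shut (so a half turn about z gives the same grasp; the last joint's range is limited). The gripper opens to 85 mm and grips with 20 to 120 N. Pads are 22 mm wide; open, the fingers measure 114 mm over their backs; the gripper's body (76 mm by 85 mm) begins 54 mm behind the grasp point. The pads swing forward as they close: fully open they stand 13 mm farther back than shut.
Start: joints at [-1.347, 0.207, 1.542, -0, 1.393, -0.15], TCP at [0.21, -0.535, 0.248] pointing down, gripper open.
Joint ranges: [-2.73, 2.73], [-0.86, 2.22], [0.23, 2.46], [-1.11, 4.25], [0.08, 2.63], [-2.82, 2.82]. Speed limits (rad/s): [2.79, 2.79, 3.14, 3.14, 3.14, 3.14].

## Interface

Orientations are given as [roll, pitch, yaw] about the fixed x, y, z axes, in that order (R = Rz(yaw) Ry(pitch) Rx(roll)).
In Python, from rig import manip, viewer gives the robot as it stands.
- The arm moves only by the shell command python3 -m pendant 'ROWS'. ROWS is JSON, one flat list of numbers, 7 for each row, row after row: the turn, a rotation vector about the tool's x, y, z in rad, then the shift along the tool's x, y, z in m, then the finger opening in m, from 0 to 0.0854. A call has 1 to 12 rows; each row is the pose to reach, as a shift and turn from the pose commanded when the call began, along the tool's axes at that moment; what a row does not reach only later rows make up. A row lasts 1/10 s, in which the tool goes at most 50 mm and 8.59 degrees, less where a joint would pass 70% of its speed; a pose out of reach is approached as far as the arm can. A call with a gripper value outside its range is refused whole. The fingers move at their own pace and stop on an object; the grip force is fixed at half the most. Time passes only in rows, so rows that repeat a pose let the fingers close. It gives the time, the measured TCP pose, the force and the opening at its end, in the units of the state.
- manip.read_state(): the state, without advancing time (a new reading comes with each control period).
- viewer.grab_frame(name): name is "scene" or "side" or "wrist"; returns a dict with "pixels" (480x640x3 uint8, red, green, blue), "depth" (480x640 float32, m along the optical axis (not along the pixel's ray), 0 where there is no reading), "fovy" (degrees; the focal length in pixels is half the picture's height over the tangent of half this angle, whatever the lens; pixels are square), "cx", "cy" (the principal point, pixels), "xyz" and "attitude" of the camera in the world; the wrist camera has in their place "tool_from_camera" (4x4, takes a point from camera to tool coordinates, whose origin is the TCP and whose axes are the flange's). Camera axes: x right, y down, z forward; pixel columns grow to the right and rows downward; lengths in m; the calibration is good to about 2 mm. A picture is of the moment at which its call begins: read the wrist's pose just before it.
- manip.close_job(): hands the job in, once; it reports no verdict.
The state is a dict: "time": time; "joint_pos": joint angles; "joint_vel": joint speeds; "joint_efforts": joint torques, N m; "tcp_pos": TCP position; "ee_rot": TCP orientation; "wrist_force": force on the tool from outside, world axes, zero at the start; "wrist_torque": the same for the moment, N m; "finger_gap": finger opening in m.
Only numpy, scipy, OpenCV 4.12 (cv2) and the standard library are available. Lean on these libraries where they do the work, as an engineer would, in place of code of your own. Each camera call takes 0.05 s, during which the arm holds its last target.

## Task

Stand the lens mount (the one with the round lens in an upright plate) on the breadboard, lens plate on the fence side, with one end against the stop block and its straight back edge flush along the fence. Then press it with one steady diagonal push, down onto the board and towards the fence together, firmly but without ramming it (about 10 N each way), so that it could be screwed down. Finish while still holding that push, do not let go, and leave everything else on the bench where it is.

Things in the scene. Friction and masses are not known exactly. Their poses are not given: they have to be found in the camera images.
- mount: Lens mount, loose, aluminium, 0.2 to 0.36 kg. Foot 70 x 70 x 12 mm; on it an upright plate, faces at x = +10 and +24 mm, 60 mm wide (y), 12 to 52 mm above the underside, round 30 mm lens in it. Origin: centre of the foot's underside, z up. Must finish with its +x edge on the fence and its -y edge on the stop block. Starts on the bench, its x within 0.5 rad of world x.
- lens (a point): Centre of the lens and upright plate: 17 mm towards +x and 32 mm above the mount's origin. The plate can be gripped from above across its 14 mm thickness; lens and its ring stand out under 1 mm.
- ledge (a point): Inner corner of the mount where the top of the foot (a bare ledge 45 mm deep, on the -x side) meets the -x face of the plate, at mid width: x = +10 mm, 12 mm above the underside. A push into it bears on plate and foot together; leaning the tool so that the tips lead towards the fence keeps the hand off the plate.
- board: Dark steel breadboard of the jig, fixed, 200 (x) x 260 (y) x 12 mm with a grid of small shallow holes. Board, fence and stop block are smooth and slick (friction about 0.2). Origin: centre of its underside; top 12 mm above. x points to the fence side, away from the robot.
- fence: The fence: straight fixed aluminium bar on the board, 20 (x) x 240 (y) x 20 mm high, parallel to the board's y. Origin: centre of its underside (on the board's top). Its working face looks to -x and lies at x = -10 mm; the seated mount's origin is at x = -45 mm.
- stop: The stop block: fixed aluminium block on the board touching the fence's working face, 40 (x) x 30 (y) x 20 mm high, same axes as the fence. Origin: centre of its underside. Its working face looks to +y and lies at y = +15 mm; the seated mount's origin is at y = +50 mm.
- holder: Bystander of the same foot and material: a filter holder with an open fork of two prongs instead of the lens plate, 52 mm high. Origin: centre of its underside. It and the lens mount may stand in each other's place.
- jar: Bystander: small clear jar, 48 mm across, 60 mm high. Origin: centre of its underside.
- tissues: Bystander: cardboard tissue box 100 x 120 x 50 mm. Origin: centre of its underside.
- driver: Bystander: screwdriver 180 mm long lying near the robot.
- collar: Bystander: steel ring 28 mm across, 12 mm high, lying on the near left part of the breadboard. Origin: centre of its underside.
- spacer: Bystander: brass ring 56 mm across, 14 mm high. Origin: centre of its underside.
- eyepiece: Bystander: black eyepiece 42 mm across, 56 mm high, standing. Origin: centre of its underside.
There are look-alikes about, which are no part of the job. Leave any purple or yellow look-alike of the mount alone.

How it is judged:
At the end, for the whole second after the job is handed in: Mount flat on the board (2.5 mm, 0.035 rad), lens plate on the fence side, back edge within 3 mm and 0.045 rad of the fence, end within 4 mm of the stop block; the fingers press it so that it bears on the fence with 4 to 40 N and on the board with 7 to 40 N, still, through the last second (x of mount in the frame of fence between -0.048 and -0.042 m and x of lens in the frame of fence above -0.036 m and y of mount in the frame of stop between 0.046 and 0.054 m and z of mount in the frame of board between 0.0095 and 0.0145 m and angle between the x axis of mount and the x axis of fence, either way round below 0.045 rad and angle between mount's own z axis and vertical below 0.035 rad and contact force between mount and fence between 4 and 40 N and contact force between mount and board between 7 and 40 N and contact force between the fingers and mount above 5 N and linear speed of mount below 0.01 m/s); the arm keeps its last pose, push and grip.
It fails at once if the mount is rammed into the fence, stop block or board (over 80 N) (contact force between mount and fence above 80 N or contact force between mount and stop above 80 N or contact force between mount and board above 80 N).
It fails at once if another thing on the bench is moved by more than 40 mm (distance of any of holder, jar, tissues, driver, collar, spacer, eyepiece from where it was at the start of the episode above 0.04 m).
It also fails if it takes over 51 s, if anything falls off the work surface, if the arm or the gripper's body presses on something with over 40 N, if the wrist force passes 120 N, or if a joint passes its speed limit or range.

## Working session

There is one attempt and no reset: what is moved stays moved. The work goes in short steps, Python scripts to look and compute and a shell command to move; the robot and the scene stay as the last step left them, time stands still between calls to the robot, and variables do not carry over. Pictures are saved under pics/ and viewed, and the job is handed in when it is done.

```bash
ls; mkdir -p pics
cat > h.py <<'E'
import numpy as np, cv2
from rig import manip, viewer
from scipy.spatial.transform import Rotation as R
def grab(n,tag):
    s=manip.read_state(); f=viewer.grab_frame(n)
    cv2.imwrite(f'pics/{tag}.png',f['pixels'][:,:,::-1]); np.save(f'pics/{tag}_d.npy',f['depth'])
    np.save(f'pics/{tag}_f.npy',dict(f=f,s=s),allow_pickle=True); return s,f
E
python3 - <<'E'
from h import *
for n in ['scene','side','wrist']:
    s,f=grab(n,n+'0'); print(n,{k:v for k,v in f.items() if k not in('pixels','depth')})
print(s)
E
```

```text
pics
scene {'fovy': 57.45064982907329, 'cx': 327.2890572645636, 'cy': 242.2739533698109, 'xyz': array([ 1.24260293, -0.24506918,  0.77942893]), 'attitude': array([-2.35721771e+00,  7.77408089e-04,  1.31902167e+00])}
side {'fovy': 43.06031383526639, 'cx': 310.35055544767914, 'cy': 230.46048553020336, 'xyz': array([ 0.30735139, -1.27959538,  0.80749268]), 'attitude': array([-2.11828494, -0.02032394, -0.1670938 ])}
wrist {'fovy': 70.98923903391545, 'cx': 324.67919104911556, 'cy': 234.6982094276072, 'tool_from_camera': array([[ 1.92128553e-04, -9.54855657e-01, -2.97070089e-01,
         7.53180047e-02],
       [ 9.99999871e-01,  4.36469289e-05,  5.06452911e-04,
        -1.06119558e-03],
       [-4.70623230e-04, -2.97070148e-01,  9.54855542e-01,
        -1.25718171e-01],
       [ 0.00000000e+00,  0.00000000e+00,  0.00000000e+00,
         1.00000000e+00]])}
{'time': 0.1, 'joint_pos': array([-1.34649425e+00,  2.07352171e-01,  1.54283038e+00, -2.18593937e-05,
        1.39353361e+00, -1.50508797e-01]), 'joint_vel': array([-0.00036468, -0.00120428, -0.0058306 ,  0.00232981,  0.00117896,
       -0.00272117]), 'joint_efforts': array([-3.81178534e-04, -3.84089398e+01, -2.92549127e+01, -3.01221644e-04,
        4.79797251e-03, -2.79715003e-06]), 'tcp_pos': array([ 0.21033429, -0.53443292,  0.24722284]), 'ee_rot': array([-3.13948993e+00, -2.97135151e-04,  3.74814437e-01]), 'wrist_force': array([-0.10856607,  0.23171559,  0.09106666]), 'wrist_torque': array([ 0.02498079,  0.04433292, -0.07237209]), 'finger_gap': 0.08518828979877117}
```

View pics/scene0.png

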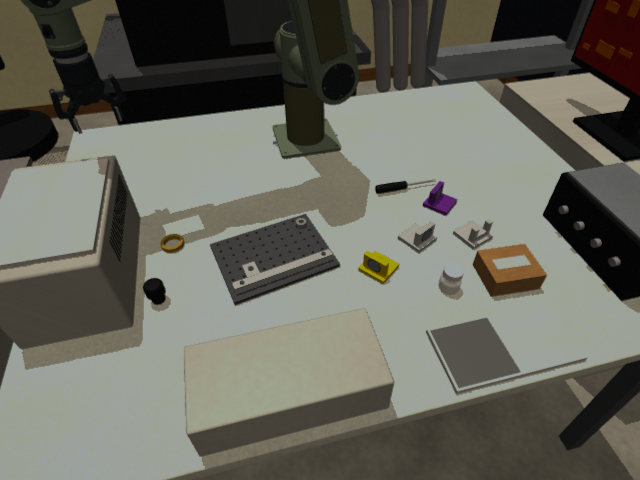

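View pics/side0.png

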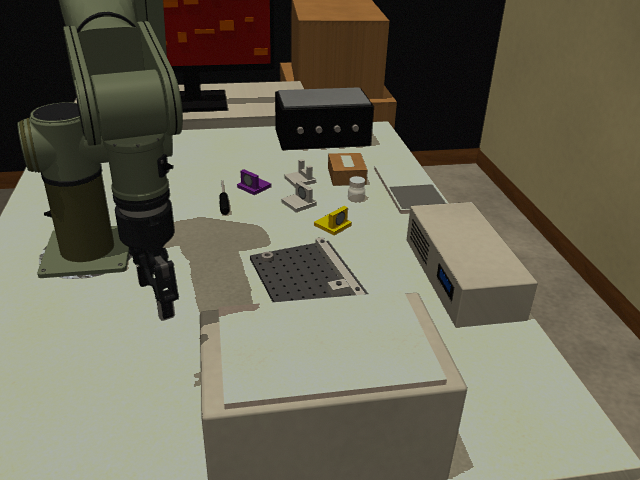

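View pics/wrist0.png

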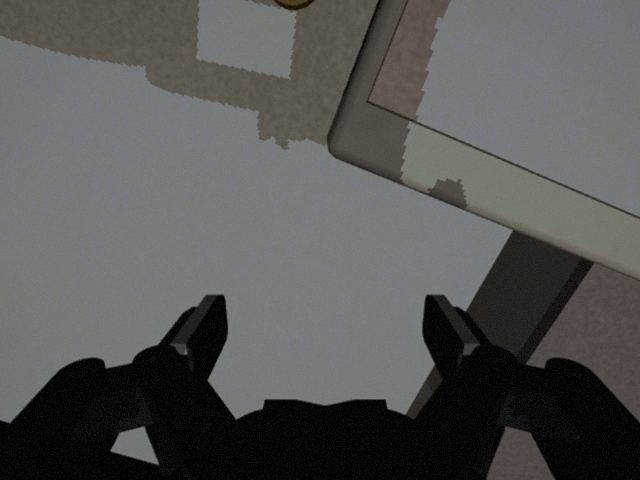

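The lens mount (solid plate) is at scene ≈(418,236) and side ≈(298,198). The fork holder is beside it at scene (474,232). The board is at scene (275,255), with the fence along its front edge, the stop block at (250,268) and the collar at (300,221).

```bash
cat >> h.py <<'E'
def load(tag):
    d=np.load(f'pics/{tag}_f.npy',allow_pickle=True).item(); return d['s'],d['f']
def campose(f,s):
    if 'xyz' in f: return R.from_euler('xyz',f['attitude']).as_matrix(), np.array(f['xyz'])
    T=np.eye(4); T[:3,:3]=R.from_euler('xyz',s['ee_rot']).as_matrix(); T[:3,3]=s['tcp_pos']
    T=T@f['tool_from_camera']; return T[:3,:3],T[:3,3]
def rays(f,s,uv):
    uv=np.atleast_2d(uv).astype(float); F=240/np.tan(np.radians(f['fovy'])/2)
    Rm,o=campose(f,s)
    d=np.c_[(uv[:,0]-f['cx'])/F,(uv[:,1]-f['cy'])/F,np.ones(len(uv))]
    return o,d@Rm.T
def onplane(f,s,uv,z):
    o,d=rays(f,s,uv); t=(z-o[2])/d[:,2]; return o+d*t[:,None]
def cloud(f,s):
    v,u=np.mgrid[0:480,0:640]; o,d=rays(f,s,np.c_[u.ravel(),v.ravel()])
    return (o+d*f['depth'].ravel()[:,None]).reshape(480,640,3)
def proj(f,s,p):
    Rm,o=campose(f,s); F=240/np.tan(np.radians(f['fovy'])/2); q=(np.atleast_2d(p)-o)@Rm
    return np.c_[q[:,0]/q[:,2]*F+f['cx'],q[:,1]/q[:,2]*F+f['cy']]
E
python3 - <<'E'
from h import *
for n,pts in [('scene0',[(418,236),(425,235),(474,232),(250,268),(300,221),(275,270),(338,264),(236,297),(211,254),(298,217),(400,190),(452,280),(377,265),(440,204),(250,180)]),('side0',[(298,198),(300,178),(340,285),(340,265),(268,255),(333,222)])]:
    s,f=load(n);c=cloud(f,s)
    for p in pts: print(n,p,c[p[1],p[0]].round(3))
    im=f['pixels']
    a=im[180:320,360:520] if n=='scene0' else im[150:250,230:390]
    b=im[200:310,195:355] if n=='scene0' else im[225:310,240:380]
    cv2.imwrite(f'pics/z_{n}.png',np.vstack([cv2.resize(x,(640,300),interpolation=cv2.INTER_CUBIC) if 0 else cv2.resize(x,None,fx=640/x.shape[1],fy=640/x.shape[1])[:300] for x in (a,b)])[:,:,::-1])
E
```

```text
scene0 (418, 236) [0.567 0.153 0.046]
scene0 (425, 235) [0.558 0.177 0.035]
scene0 (474, 232) [0.587 0.291 0.045]
scene0 (250, 268) [ 0.56  -0.251  0.036]
scene0 (300, 221) [ 0.412 -0.105  0.016]
scene0 (275, 270) [ 0.575 -0.197  0.031]
scene0 (338, 264) [ 0.577 -0.048  0.012]
scene0 (236, 297) [ 0.614 -0.292  0.011]
scene0 (211, 254) [ 0.458 -0.338  0.001]
scene0 (298, 217) [ 0.389 -0.106  0.01 ]
scene0 (400, 190) [ 0.334  0.203 -0.002]
scene0 (452, 280) [0.716 0.169 0.049]
scene0 (377, 265) [0.624 0.03  0.038]
scene0 (440, 204) [0.434 0.278 0.011]
scene0 (250, 180) [ 0.179 -0.207 -0.003]
side0 (298, 198) [0.535 0.178 0.012]
side0 (300, 178) [0.559 0.299 0.012]
side0 (340, 285) [ 0.561 -0.254  0.03 ]
side0 (340, 265) [ 0.576 -0.183  0.032]
side0 (268, 255) [ 0.422 -0.1    0.018]
side0 (333, 222) [0.598 0.005 0.032]
```

View pics/z_scene0.png

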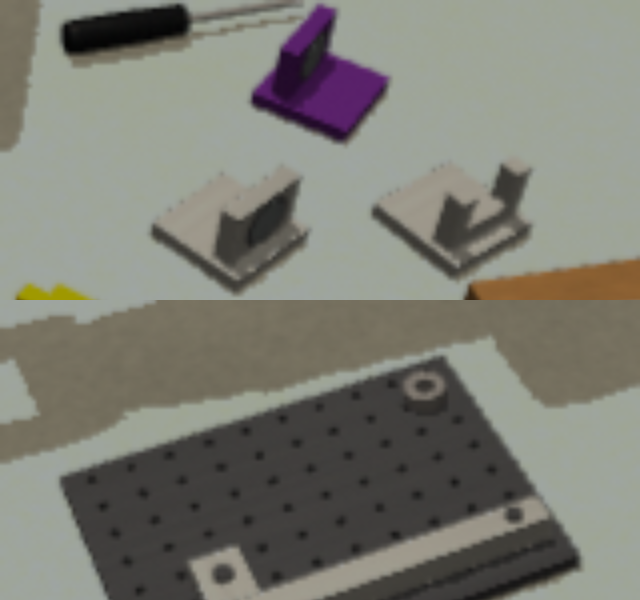

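The scene zoom confirms the lens mount is the left grey part, with its plate on the far (+x) side. The right grey part is the fork holder. I'll estimate the poses and plan the approach.

```bash
cat >> h.py <<'E'
def rel(s,p,rpy):
    "row (turn, shift) from current measured pose to target"
    R0=R.from_euler('xyz',s['ee_rot']); R1=R.from_euler('xyz',rpy)
    return np.r_[(R0.inv()*R1).as_rotvec(), R0.inv().apply(np.array(p)-s['tcp_pos'])].round(4)
E
python3 - <<'E'
from h import *
s,f=load('scene0'); z=np.array([360,180])
p=onplane(f,s,np.array([(153,230),(306,235),(238,280)])/4+z,0.012); print(p)
print(np.arctan2(*(p[1]-p[2])[[1,0]]),np.arctan2(*(p[2]-p[0])[[1,0]]),(p[0]+p[1])/2,np.linalg.norm(p[1]-p[2]),np.linalg.norm(p[2]-p[0]))
s=manip.read_state()
for y in(1.2,1.4,1.57,1.8): print(y,rel(s,[.52,.17,.28],[np.pi,0,y]))
E
```

```text
[[0.52876843 0.12130752 0.012     ]
 [0.55680123 0.21210125 0.012     ]
 [0.58250053 0.15571683 0.012     ]]
1.9984525423583268 0.5695872769292852 [0.54278483 0.16670439 0.012     ] 0.06196496444117742 0.06380548395676736
1.2 [-0.0015 -0.001  -0.8252  0.5461 -0.5424 -0.0315]
1.4 [-0.0015 -0.0012 -1.0252  0.5461 -0.5424 -0.0315]
1.57 [-0.0014 -0.0013 -1.1952  0.5461 -0.5424 -0.0315]
1.8 [-1.3000e-03 -1.5000e-03 -1.4252e+00  5.4610e-01 -5.4240e-01 -3.1500e-02]
```

Run:
```python
from h import *
s=manip.read_state()
print(rel(s,[.54,-.2,.32],[np.pi,0,.375]))
```

```text
[-1.800e-03 -3.000e-04 -2.000e-04  4.292e-01 -1.908e-01 -7.220e-02]
```

```bash
python3 -m pendant '[0,0,0,0.05,-0.02,-0.03,0.085, 0,0,0,0.1,-0.04,-0.06,0.085, 0,0,0,0.15,-0.06,-0.07,0.085, 0,0,0,0.19,-0.08,-0.07,0.085, 0,0,0,0.23,-0.1,-0.07,0.085, 0,0,0,0.27,-0.12,-0.07,0.085, 0,0,0,0.31,-0.14,-0.07,0.085, 0,0,0,0.35,-0.16,-0.07,0.085, 0,0,0,0.39,-0.175,-0.07,0.085, 0,0,0,0.43,-0.19,-0.07,0.085, 0,0,0,0.43,-0.19,-0.07,0.085, 0,0,0,0.43,-0.19,-0.07,0.085]'
python3 - <<'E'
from h import *
s,f=grab('wrist','w1'); print(s['tcp_pos'],s['ee_rot'],s['time'])
E
```

```text
time: 1.35
tcp_pos: [0.5412, -0.2, 0.3176]
ee_rot: [-3.141, 0.001, 0.377]
wrist_force: [0.1, -0.6, 0.2]
finger_gap: 0.0851
[ 0.54124933 -0.20000319  0.31757768] [-3.14091148e+00  1.33941623e-03  3.77091377e-01] 1.35
```

View pics/w1.png

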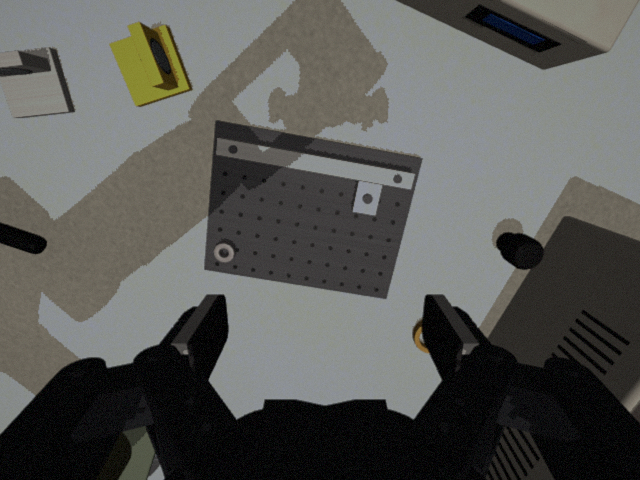

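The wrist view shows the whole board. The fence is a light bar from (217,145) to (413,180), the stop block is at (367,198) and the collar is at (224,252). The mount's edge is at the far left (35,80).

Run:
```python
from h import *
s,f=load('w1'); c=cloud(f,s); im=f['pixels'].astype(int); g=im.sum(2)/3
# board region points: dark steel polygon
poly=np.array([(217,121),(421,158),(386,298),(206,269)],np.int32)
m=np.zeros((480,640),np.uint8); cv2.fillPoly(m,[poly],1); m=cv2.erode(m,np.ones((7,7)))
hi=(m>0)&(c[:,:,2]>0.024)&(c[:,:,2]<.04); print('hi med z',np.median(c[hi][:,2]), 'board z',np.median(c[(m>0)&~hi][:,2]))
m=cv2.dilate(m,np.ones((3,3)))
for thr in (95,110,125):
    br=((m>0)&(g>thr)).astype(np.uint8)
    n,l,st,_=cv2.connectedComponentsWithStats(br); print(thr,[tuple(x) for x in st[1:] if x[4]>80])
v=np.zeros_like(g); cv2.imwrite('pics/w1z.png',cv2.resize(f['pixels'][110:310,190:440],None,fx=3.2,fy=3,interpolation=cv2.INTER_CUBIC)[:600,:,::-1])
for a,b in [((255,140),(240,190)),((300,140),(300,200)),((345,150),(330,210))]:
    print([int(g[int(a[1]+(b[1]-a[1])*t),int(a[0]+(b[0]-a[0])*t)]) for t in np.linspace(0,1,40)])
```

```text
hi med z 0.032032139621448685 board z 0.012094845500927903
95 [(np.int32(256), np.int32(145), np.int32(29), np.int32(9), np.int32(84)), (np.int32(286), np.int32(154), np.int32(129), np.int32(62), np.int32(2645)), (np.int32(214), np.int32(244), np.int32(20), np.int32(18), np.int32(200))]
110 [(np.int32(288), np.int32(154), np.int32(127), np.int32(61), np.int32(2525)), (np.int32(215), np.int32(244), np.int32(19), np.int32(18), np.int32(166))]
125 [(np.int32(288), np.int32(154), np.int32(127), np.int32(61), np.int32(2441))]
[41, 37, 38, 43, 92, 95, 93, 88, 91, 93, 94, 89, 93, 91, 90, 94, 60, 41, 35, 38, 36, 39, 38, 37, 32, 36, 32, 36, 15, 15, 6, 26, 37, 32, 55, 61, 59, 56, 61, 62]
[33, 35, 40, 38, 36, 33, 33, 33, 49, 84, 100, 99, 142, 146, 143, 143, 147, 146, 145, 120, 75, 66, 67, 66, 67, 61, 63, 63, 66, 62, 60, 57, 62, 63, 68, 62, 62, 60, 61, 63]
[62, 64, 61, 64, 46, 38, 48, 81, 147, 143, 144, 145, 144, 143, 147, 147, 143, 106, 73, 65, 67, 62, 65, 62, 65, 61, 63, 57, 64, 62, 59, 64, 65, 60, 67, 62, 59, 58, 60, 64]
```

View pics/w1z.png

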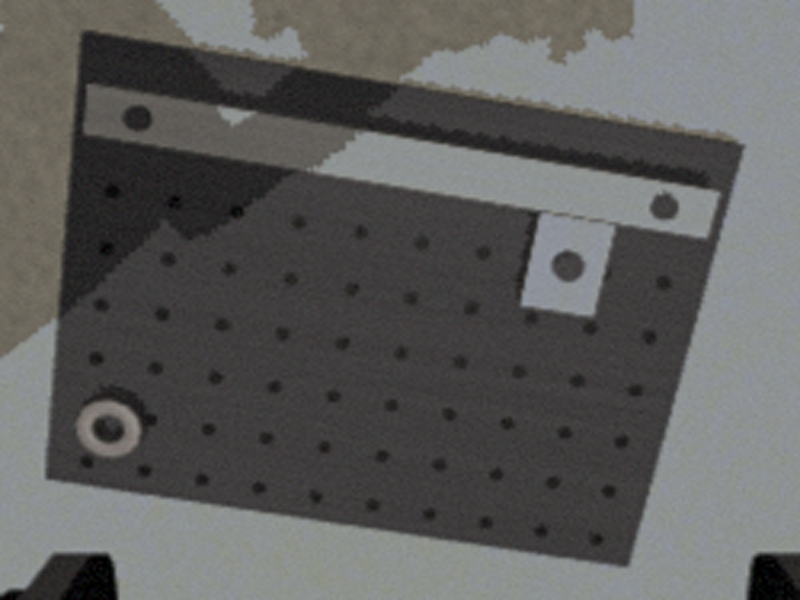

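```bash
cat > fence.py <<'E'
from h import *
def run(tag):
    s,f=load(tag); g=cv2.GaussianBlur(f['pixels'].astype(np.float32).mean(2),(0,0),.8)
    def cross(P0,P1,h,n=60,skip=()):
        # edge points along P0->P1, normal search +-h px, steepest drop or rise
        P0=np.array(P0,float);P1=np.array(P1,float);d=(P1-P0)/np.linalg.norm(P1-P0);nn=np.array([-d[1],d[0]]);out=[]
        tt=np.arange(-h,h+.01,.25)
        for k in np.linspace(.04,.96,n):
            q=P0+(P1-P0)*k; xy=(q+tt[:,None]*nn).astype(np.float32)
            a=cv2.remap(g,xy[:,0][None],xy[:,1][None],cv2.INTER_LINEAR)[0]; da=np.abs(np.gradient(a))
            i=da.argmax(); w=da[max(i-4,0):i+5]; t=(tt[max(i-4,0):i+5]*w).sum()/w.sum(); out.append(q+t*nn)
        out=np.array(out); return out
    def fit(p):
        for _ in range(4):
            c=p.mean(0); u=np.linalg.svd(p-c)[2][0]; r=(p-c)@np.array([-u[1],u[0]]); k=abs(r)<max(2*np.median(abs(r)),3e-4); p=p[k]
        return c,u,len(p),abs(r).max()
    C=lambda x,y:(x/3.2+190,y/3+110)
    fe=onplane(f,s,cross(C(90,136),C(515,206),4),.032)[:,:2]
    fb=onplane(f,s,cross(C(90,86),C(715,189),3),.032)[:,:2]
    st=onplane(f,s,cross(C(537,222),C(523,298),4,30),.032)[:,:2]
    s2=onplane(f,s,cross(C(612,230),C(599,310),4,30),.032)[:,:2]
    bo=onplane(f,s,cross(C(50,478),C(625,563),4),.012)[:,:2]
    res={}
    for nme,p in(('face',fe),('back',fb),('stop',st),('stop2',s2),('near',bo)):
        c,u,n,r=fit(p); res[nme]=(c,u); print(nme,c.round(4),np.arctan2(u[1],u[0])%np.pi,n,r.round(4))
    c,u=res['face']; u=u if u[1]>0 else -u
    x=np.array([u[1],-u[0]]); cs=res['stop'][0]
    for k in('back','near'): print(k,'dist',(res[k][0]-c)@x)
    print('stop2 dist',(res['stop2'][0]-cs)@u)
    corner=c+u*((cs-c)@u)
    seat=corner-x*.035+u*.035
    print('yaw',np.arctan2(x[1],x[0]),'corner',corner,'seat',seat)
run('w1')
E
python3 fence.py
```

```text
face [ 0.5537 -0.1417] 1.7715837664468241 55 0.0003
back [ 0.5819 -0.1822] 1.7721586830801732 48 0.0003
stop [ 0.5521 -0.235 ] 0.19662767241875434 25 0.0003
stop2 [ 0.5585 -0.2638] 0.2019494386034526 25 0.0002
near [ 0.4014 -0.202 ] 1.7713320097296315 46 0.0003
back dist 0.019577585102352666
near dist -0.1612900449785747
stop2 dist -0.029495372826050664
yaw 0.20078743965192755 corner [ 0.57187489 -0.2310188 ] seat [ 0.53059761 -0.20370239]
```

Fence and stop are measured: yaw 0.201 and a seated origin of (0.5306, −0.2037). The check dimensions of 19.6 and 29.5 mm agree with the nominal 20 and 30. Next, over to the mount.

Run:
```python
from h import *
s=manip.read_state()
print(rel(s,[.55,.16,.27],[np.pi,0,2.05]))
```

```text
[-1.6000e-03  5.0000e-04 -1.6746e+00  1.4100e-01 -3.3230e-01  4.7700e-02]
```

```bash
python3 -m pendant '[0,0,-0.14,0.012,-0.028,0,0.085, 0,0,-0.28,0.024,-0.055,0,0.085, 0,0,-0.42,0.036,-0.083,0,0.085, 0,0,-0.56,0.048,-0.111,0.01,0.085, 0,0,-0.7,0.06,-0.139,0.01,0.085, 0,0,-0.84,0.072,-0.166,0.02,0.085, 0,0,-0.98,0.083,-0.194,0.02,0.085, 0,0,-1.12,0.095,-0.222,0.03,0.085, 0,0,-1.26,0.107,-0.25,0.03,0.085, 0,0,-1.4,0.12,-0.28,0.04,0.085, 0,0,-1.54,0.13,-0.305,0.047,0.085, 0,0,-1.675,0.141,-0.332,0.047,0.085]'
python3 -m pendant '[0,0,0,0,0,0,0.085, 0,0,0,0,0,0,0.085]'
python3 - <<'E'
from h import *
s,f=grab('wrist','w2'); print(s['tcp_pos'],s['ee_rot'],s['time'],s['joint_pos'])
E
```

```text
time: 2.6
tcp_pos: [0.5499, 0.1587, 0.2699]
ee_rot: [-3.139, -0.0, 2.053]
wrist_force: [1.1, -0.7, 0.0]
finger_gap: 0.0852
time: 2.8
tcp_pos: [0.5507, 0.1585, 0.2712]
ee_rot: [-3.141, 0.001, 2.048]
wrist_force: [0.4, -0.6, 0.2]
finger_gap: 0.0849
[0.55067203 0.1585448  0.27124182] [-3.14102744e+00  6.86355395e-04  2.04776441e+00] 2.8 [ 1.29773313e-01  1.85632539e-01  1.51841494e+00 -8.45180432e-04
  1.43784317e+00 -3.47082412e-01]
```

View pics/w2.png

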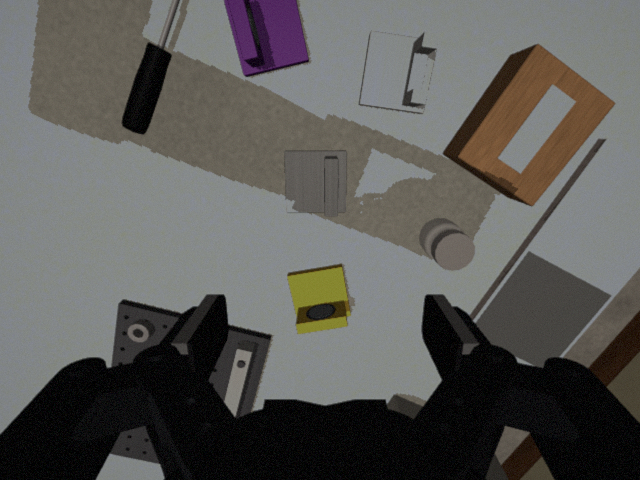

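The mount sits at (316,182), nearly square in the picture, with its plate top at (331,185) on the right (+x) side. The fork holder is at (397,72), and the yellow look-alike at (320,300) is clear of it.

```bash
cat > mount.py <<'E'
from h import *
import sys
tag,u0,v0=sys.argv[1],int(sys.argv[2]),int(sys.argv[3])
s,f=load(tag); c=cloud(f,s); b=50
sub=c[v0-b:v0+b,u0-b:u0+b]; zoff=float(sys.argv[4]) if len(sys.argv)>4 else 0
foot=((sub[:,:,2]>zoff+.007)&(sub[:,:,2]<zoff+.018)).astype(np.uint8); top=((sub[:,:,2]>zoff+.045)&(sub[:,:,2]<zoff+.06)).astype(np.uint8)
al=(sub[:,:,2]>zoff+.007).astype(np.uint8)
for nm,m,zz in(('all',al,.012),('top',top,.052)):
    n,l,st,ce=cv2.connectedComponentsWithStats(m); i=1+np.argmin(np.linalg.norm(ce[1:]-b,axis=1)-0.02*st[1:,4]); k=(l==i).astype(np.uint8)
    cn=max(cv2.findContours(k,0,2)[0],key=cv2.contourArea)[:,0]+[u0-b,v0-b]
    P=onplane(f,s,cn,zoff+zz)[:,:2]
    r=cv2.minAreaRect((P*1000).astype(np.float32)); print(nm,st[i],np.array(r[0]).round(1),np.array(r[1]).round(1),r[2],np.radians(r[2]))
    print('zmed',np.median(sub[:,:,2][k>0]))
cv2.imwrite(f'pics/{tag}z.png',cv2.resize(f['pixels'][v0-b:v0+b,u0-b:u0+b],(600,600),interpolation=cv2.INTER_CUBIC)[:,:,::-1])
E
python3 mount.py w2 316 182
```

```text
all [  18   19   63   65 3788] [532.4 169.1] [69.8 73.2] 27.342069625854492 0.47720913928069497
zmed 0.012377941621965233
top [ 58  26  15  58 815] [546.5 179.5] [14.4 58.8] 27.304771423339844 0.47655816284173874
zmed 0.05197746020356264
```

View pics/w2z.png

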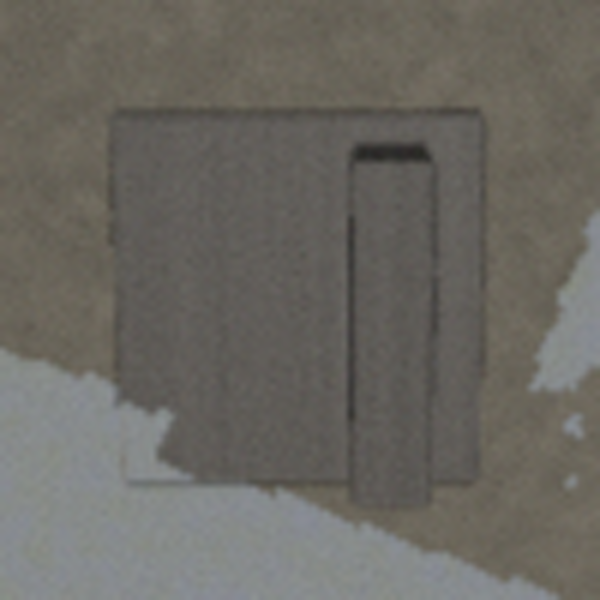

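Run:
```python
from h import *
s=manip.read_state()
print(rel(s,[.5465,.1795,.10],[np.pi,0,2.0475]),rel(s,[.5465,.1795,.043],[np.pi,0,2.0475]))
```

```text
[-0.0004  0.0007 -0.0005  0.0211  0.006   0.1713] [-0.0004  0.0007 -0.0005  0.0211  0.0061  0.2283]
```

```bash
python3 -m pendant '[0,0,0,0.01,0.003,0.04,0.085, 0,0,0,0.021,0.006,0.08,0.085, 0,0,0,0.021,0.006,0.12,0.085, 0,0,0,0.021,0.006,0.15,0.085, 0,0,0,0.021,0.006,0.17,0.085, 0,0,0,0.021,0.006,0.19,0.085, 0,0,0,0.021,0.006,0.205,0.085, 0,0,0,0.021,0.006,0.217,0.085, 0,0,0,0.021,0.006,0.228,0.085, 0,0,0,0.021,0.006,0.228,0.085]'
python3 - <<'E'
from h import *
s,f=grab('wrist','w3'); print(s['tcp_pos'],s['ee_rot'],s['time'],s['wrist_force'])
E
```

```text
time: 3.85
tcp_pos: [0.5455, 0.1805, 0.0419]
ee_rot: [-3.139, -0.001, 2.049]
wrist_force: [-0.8, 0.8, -0.8]
finger_gap: 0.0851
[0.54546573 0.18053424 0.04194346] [-3.13906076e+00 -7.14205121e-04  2.04911774e+00] 3.85 [-0.82691363  0.82395363 -0.83982208]
```

View pics/w3.png

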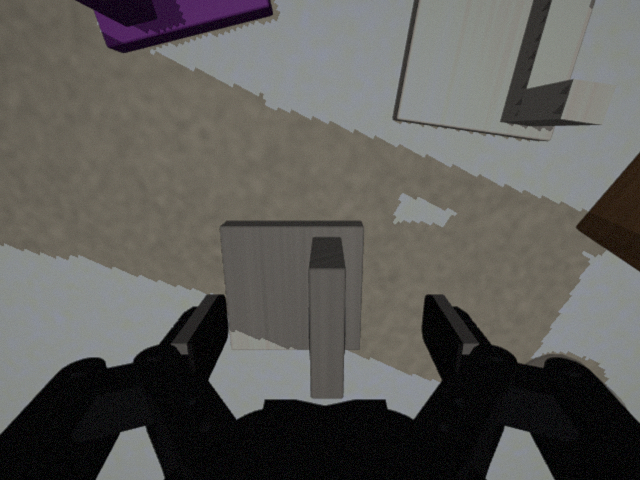

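The plate is centred between the jaws at (326,330), so I'll close.

```bash
python3 -m pendant '[0,0,0,0,0,0,0.03, 0,0,0,0,0,0,0.03, 0,0,0,0,0,0,0.03, 0,0,0,0,0,0,0.02, 0,0,0,0,0,0,0, 0,0,0,0,0,0,0, 0,0,0,0,0,0,0, 0,0,0,0,0,0,0]'
python3 - <<'E'
from h import *
s,f=grab('wrist','w4'); print(s['tcp_pos'],s['ee_rot'],s['time'],s['wrist_force'],s['finger_gap'])
E
```

```text
time: 4.7
tcp_pos: [0.5465, 0.1811, 0.0437]
ee_rot: [3.142, 0.0, 2.05]
wrist_force: [-2.7, 0.6, 4.5]
finger_gap: 0.0132
[0.54647405 0.18111941 0.04373258] [3.14151233e+00 5.15312118e-05 2.04986455e+00] 4.7 [-2.66314317  0.59236542  4.54791992] 0.013188760919849014
```

View pics/w4.png

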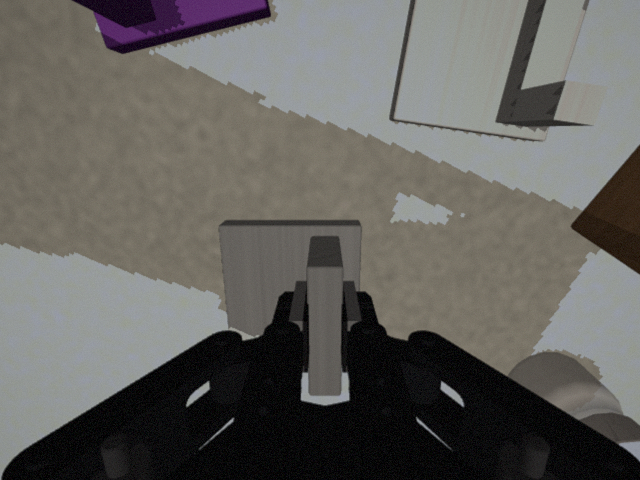

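Gripped at 13.2 mm (plate 14 mm). Now lift, then work out the transfer.

```bash
python3 -m pendant '[0,0,0,0,0,-0.01,0, 0,0,0,0,0,-0.03,0, 0,0,0,0,0,-0.05,0, 0,0,0,0,0,-0.075,0, 0,0,0,0,0,-0.1,0, 0,0,0,0,0,-0.12,0, 0,0,0,0,0,-0.12,0]'
cat > tgt.py <<'E'
from h import *
x=np.array([np.cos(.2008),np.sin(.2008)]);y=np.array([-x[1],x[0]])
seat=np.array([.5306,-.2037])
def tgt(dx,dy,dz):
    p=seat+x*(.017+dx)+y*(.0014+dy); return np.r_[p,.012+.0437+dz]
E
python3 - <<'E'
from tgt import *
s=manip.read_state(); print(s['wrist_force'],s['finger_gap'])
print(rel(s,tgt(-.012,.008,.10),[np.pi,0,1.7716]))
E
```

```text
time: 5.45
tcp_pos: [0.5487, 0.1816, 0.1665]
ee_rot: [3.135, 0.002, 2.05]
wrist_force: [1.1, 0.3, -2.1]
finger_gap: 0.0128
[ 1.07294348  0.27676172 -2.12270095] 0.01284092395205955
[ 0.007   0.0011  0.2782 -0.3259 -0.1863  0.0102]
```

```bash
python3 -m pendant '[0,0,0.02,-0.025,-0.014,0,0, 0,0,0.05,-0.06,-0.034,0,0, 0,0,0.08,-0.095,-0.054,0,0, 0,0,0.11,-0.13,-0.074,0,0, 0,0,0.14,-0.165,-0.094,0,0, 0,0,0.17,-0.2,-0.114,0,0, 0,0,0.2,-0.235,-0.134,0,0, 0,0,0.23,-0.27,-0.154,0,0, 0,0,0.25,-0.3,-0.171,0,0, 0,0,0.278,-0.318,-0.182,0,0, 0,0,0.278,-0.326,-0.186,0,0, 0,0,0.278,-0.326,-0.186,0,0]'
python3 -m pendant '[0,0,0,0,0,0,0, 0,0,0,0,0,0,0]'
python3 - <<'E'
from tgt import *
s,f=grab('wrist','w5'); print(s['joint_pos'])
print(s['wrist_force'],s['finger_gap'],s['tcp_pos'],s['ee_rot'])
print(rel(s,tgt(-.012,.008,.006),[np.pi,0,1.7716]))
E
```

```text
time: 6.65
tcp_pos: [0.5308, -0.1944, 0.1618]
ee_rot: [-3.14, -0.002, 1.77]
wrist_force: [0.1, 0.3, -3.6]
finger_gap: 0.0127
time: 6.85
tcp_pos: [0.5314, -0.1923, 0.1628]
ee_rot: [-3.141, -0.001, 1.774]
wrist_force: [0.2, 0.1, -3.2]
finger_gap: 0.0132
[-5.00639034e-01  2.70700410e-01  1.64931581e+00  5.65154371e-04
  1.22286709e+00 -7.03633124e-01]
[ 0.17943699  0.09134135 -3.18163102] 0.013160737234612207 [ 0.5314364  -0.19232636  0.16276524] [-3.14095208e+00 -1.23999158e-03  1.77359699e+00]
[-0.0006 -0.0012  0.002  -0.0017  0.002   0.1011]
```

View pics/w5.png

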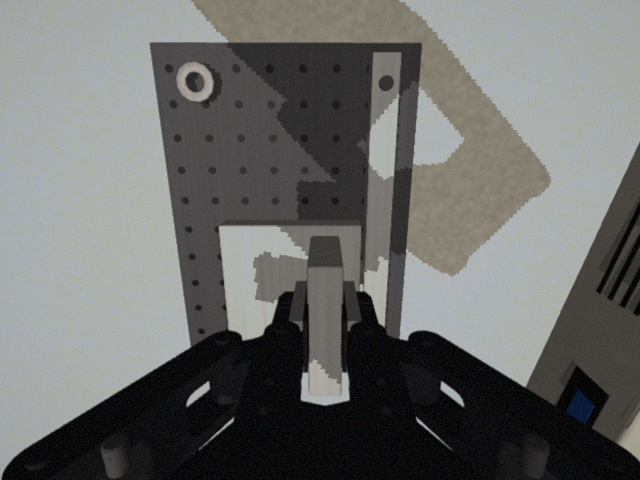

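```bash
python3 -m pendant '[0,0,0,-0.001,0,0.02,0, 0,0,0,-0.002,0.002,0.04,0, 0,0,0,-0.002,0.002,0.06,0, 0,0,0,-0.002,0.002,0.075,0, 0,0,0,-0.002,0.002,0.088,0, 0,0,0,-0.002,0.002,0.096,0, 0,0,0,-0.002,0.002,0.1,0, 0,0,0,-0.002,0.002,0.1,0, 0,0,0,-0.002,0.002,0.1,0]'
python3 - <<'E'
from tgt import *
s,f=grab('wrist','w6')
print(s['wrist_force'],s['finger_gap'],s['tcp_pos'],s['ee_rot'])
print(rel(s,tgt(-.012,.008,.0),[np.pi,0,1.7716]))
s,f=grab('side','s6')
im=f['pixels'][225:325,260:400]; cv2.imwrite('pics/s6z.png',cv2.resize(im,None,fx=5,fy=5,interpolation=cv2.INTER_CUBIC)[:,:,::-1])
E
```

```text
time: 7.8
tcp_pos: [0.5346, -0.1959, 0.064]
ee_rot: [3.14, 0.001, 1.772]
wrist_force: [0.4, -0.1, -3.5]
finger_gap: 0.0131
[ 0.40434382 -0.14872153 -3.48732261] 0.013149787556043015 [ 0.53455153 -0.19585316  0.06399766] [3.14048451e+00 9.16953861e-04 1.77175642e+00]
[ 0.0011  0.0009  0.0002  0.0025 -0.0004  0.0083]
```

View pics/s6z.png

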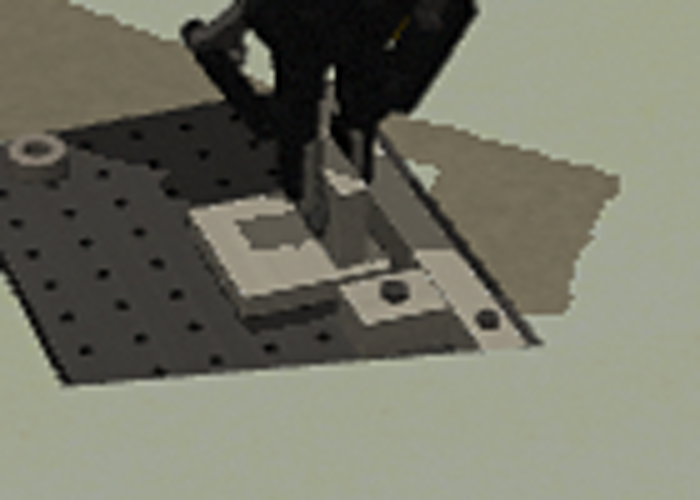

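View pics/w6.png

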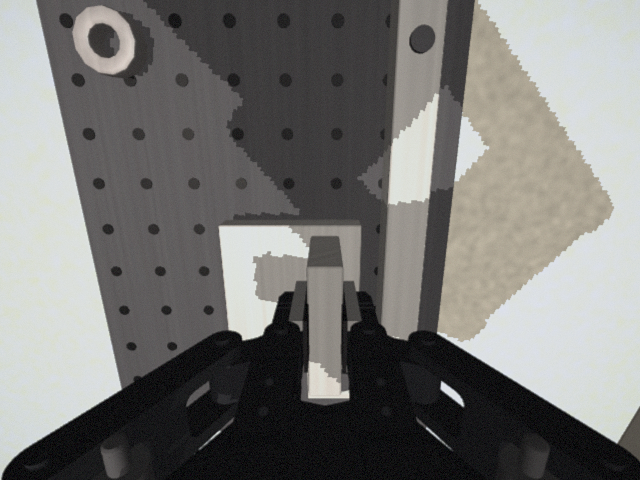

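The mount is held just above the board, clear of the stop and fence and square to them. I'll lower it in small steps, watching the force.

```bash
python3 -m pendant '[0,0,0,0,0,0.003,0, 0,0,0,0,0,0.005,0, 0,0,0,0,0,0.005,0, 0,0,0,0,0,0.005,0]'
python3 -m pendant '[0,0,0,0,0,0.001,0, 0,0,0,0,0,0.001,0, 0,0,0,0,0,0.001,0]'
python3 -m pendant '[0,0,0,0,0,0.001,0, 0,0,0,0,0,0.001,0, 0,0,0,0,0,0.001,0]'
```

```text
time: 8.3
tcp_pos: [0.5338, -0.1954, 0.0581]
ee_rot: [-3.141, -0.0, 1.772]
wrist_force: [-0.4, 1.1, -3.4]
finger_gap: 0.0132
time: 8.6
tcp_pos: [0.5339, -0.1955, 0.0572]
ee_rot: [-3.142, -0.0, 1.772]
wrist_force: [-0.2, 0.7, -2.2]
finger_gap: 0.0131
time: 8.9
tcp_pos: [0.5339, -0.1955, 0.0562]
ee_rot: [-3.142, -0.0, 1.772]
wrist_force: [-0.4, -0.2, -2.4]
finger_gap: 0.0127
```

```bash
python3 -m pendant '[0,0,0,0,0,0.0005,0, 0,0,0,0,0,0.0005,0, 0,0,0,0,0,0.0005,0]'
python3 -m pendant '[0,0,0,0,0,0.0005,0, 0,0,0,0,0,0.0005,0, 0,0,0,0,0,0.0005,0]'
```

```text
time: 9.2
tcp_pos: [0.5339, -0.1955, 0.0558]
ee_rot: [-3.142, 0.0, 1.772]
wrist_force: [0.1, -0.6, -2.6]
finger_gap: 0.0128
time: 9.5
tcp_pos: [0.5341, -0.1956, 0.0557]
ee_rot: [3.141, 0.0, 1.772]
wrist_force: [-1.1, 1.0, 0.7]
finger_gap: 0.0131
```

Touch-down came at the predicted height. Now I'll slide it towards the stop (−tool x) and the fence (+tool y), with fine steps at the end.

```bash
cat > st.py <<'E'
from tgt import *
s=manip.read_state(); d=s['tcp_pos']-tgt(0,0,0)
F=s['wrist_force'];print('to seat: x %.1f y %.1f z %.1f mm'%(d[:2]@x*1e3,d[:2]@y*1e3,d[2]*1e3),'F x %.1f y %.1f z %.1f'%(F[:2]@x,F[:2]@y,F[2]),'T',s['wrist_torque'].round(2),'yaw',s['ee_rot'][2]-np.pi/2-.2008,s['time'])
E
python3 st.py
python3 -m pendant '[0,0,0,-0.001,0.003,0,0, 0,0,0,-0.002,0.006,0,0, 0,0,0,-0.003,0.008,0,0, 0,0,0,-0.003,0.008,0,0]'; python3 st.py
```

```text
to seat: x -11.9 y 5.8 z 0.0 mm F x -0.9 y 1.2 z 0.7 T [0.1  0.18 0.  ] yaw 0.0002183766325672687 9.5
time: 9.9
tcp_pos: [0.5433, -0.1972, 0.0557]
ee_rot: [3.14, 0.001, 1.772]
wrist_force: [-0.8, 0.3, 2.8]
finger_gap: 0.0131
to seat: x -3.2 y 2.5 z 0.0 mm F x -0.7 y 0.4 z 2.8 T [ 0.06  0.01 -0.02] yaw 0.00020846741444832673 9.9
```

```bash
python3 -m pendant '[0,0,0,-0.001,0,0,0, 0,0,0,-0.0015,0,0,0, 0,0,0,-0.0015,0,0,0]'; python3 st.py;python3 -m pendant '[0,0,0,-0.0005,0,0,0, 0,0,0,-0.0005,0,0,0]'; python3 st.py
```

```text
time: 10.2
tcp_pos: [0.5434, -0.1983, 0.0557]
ee_rot: [3.14, 0.0, 1.772]
wrist_force: [0.7, 1.4, 3.9]
finger_gap: 0.0129
to seat: x -3.4 y 1.4 z 0.0 mm F x 1.0 y 1.3 z 3.9 T [ 0.36 -0.11 -0.01] yaw 3.189088815166996e-05 10.2
time: 10.4
tcp_pos: [0.5433, -0.1985, 0.0557]
ee_rot: [3.14, -0.0, 1.772]
wrist_force: [0.7, 2.2, 4.5]
finger_gap: 0.0131
to seat: x -3.5 y 1.1 z 0.0 mm F x 1.1 y 2.0 z 4.5 T [ 0.51 -0.16 -0.02] yaw 6.099459421723963e-05 10.4
```

```bash
python3 -m pendant '[0,0,0,-0.0005,0,0,0, 0,0,0,-0.0005,0,0,0]'; python3 st.py
```

```text
time: 10.6
tcp_pos: [0.5433, -0.1985, 0.0557]
ee_rot: [3.14, -0.001, 1.772]
wrist_force: [1.0, 4.8, 5.8]
finger_gap: 0.0126
to seat: x -3.5 y 1.1 z 0.0 mm F x 1.9 y 4.5 z 5.8 T [ 0.72 -0.14 -0.04] yaw 0.00013936601211791966 10.6
```

It's on the stop with about 4 N reaction. Now the fence.

```bash
python3 -m pendant '[0,0,0,0,0.001,0,0, 0,0,0,0,0.002,0,0, 0,0,0,0,0.0025,0,0, 0,0,0,0,0.0025,0,0]'; python3 st.py; python3 -m pendant '[0,0,0,0,0.0005,0,0, 0,0,0,0,0.001,0,0, 0,0,0,0,0.001,0,0]'; python3 st.py
```

```text
time: 11.0
tcp_pos: [0.5437, -0.1984, 0.0558]
ee_rot: [-3.138, -0.002, 1.772]
wrist_force: [-5.8, 3.2, 10.4]
finger_gap: 0.0132
to seat: x -3.1 y 1.1 z 0.1 mm F x -5.0 y 4.3 z 10.4 T [ 0.4   0.88 -0.08] yaw 0.0006487508601505654 11.0
time: 11.3
tcp_pos: [0.5446, -0.1983, 0.0558]
ee_rot: [-3.138, -0.002, 1.772]
wrist_force: [-5.6, 2.4, 10.8]
finger_gap: 0.0127
to seat: x -2.2 y 1.1 z 0.1 mm F x -5.0 y 3.5 z 10.8 T [ 0.4   0.91 -0.05] yaw 0.0005547338247327838 11.3
```

```bash
python3 - <<'E'
from h import *
s,f=grab('wrist','w7')
s,f=grab('side','s7')
im=f['pixels'][225:325,260:400]; cv2.imwrite('pics/s7z.png',cv2.resize(im,None,fx=5,fy=5,interpolation=cv2.INTER_CUBIC)[:,:,::-1])
E
python3 st.py
```

```text
to seat: x -2.2 y 1.2 z 0.1 mm F x -5.6 y 4.5 z 11.2 T [ 0.37  0.94 -0.06] yaw 0.0005689192115408692 11.4
```

View pics/s7z.png

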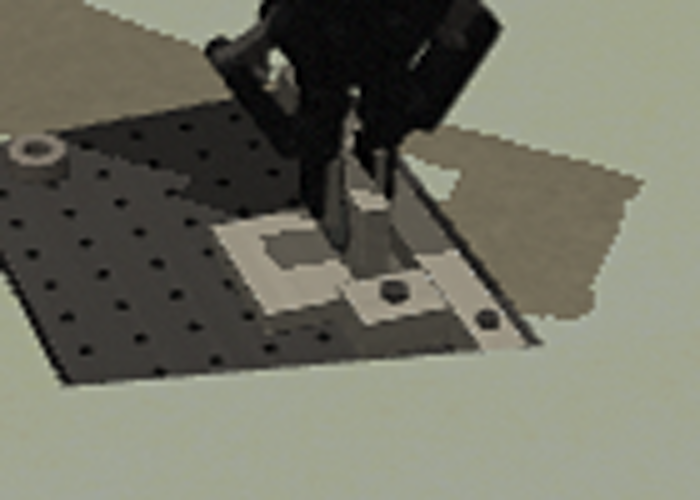

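View pics/w7.png

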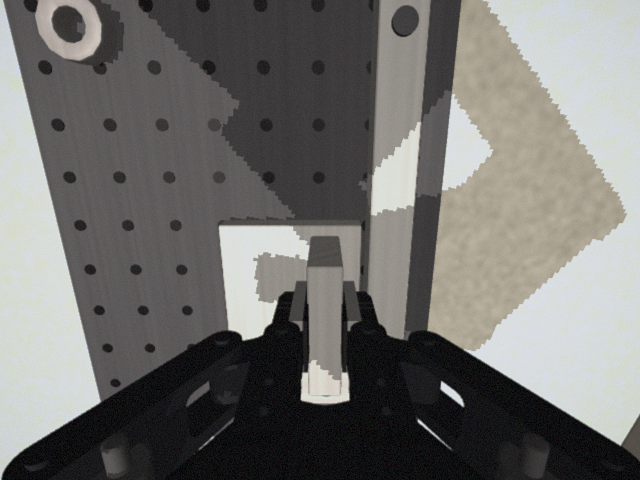

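It's flat against the stop with a gap of about 2 mm to the fence at (365,290). The load on the board has crept up, so I'll ease it slightly and go on.

```bash
python3 -m pendant '[0,0,0,0.0004,0,-0.0008,0, 0,0,0,0.0004,0.0005,-0.0008,0, 0,0,0,0.0004,0.001,-0.0008,0, 0,0,0,0.0004,0.001,-0.0008,0]'; python3 st.py; python3 -m pendant '[0,0,0,0,0.0005,0,0, 0,0,0,0,0.001,0,0, 0,0,0,0,0.001,0,0]'; python3 st.py
```

```text
time: 11.8
tcp_pos: [0.5467, -0.1978, 0.0558]
ee_rot: [-3.14, -0.001, 1.772]
wrist_force: [-3.0, 1.2, 4.2]
finger_gap: 0.0132
to seat: x -0.0 y 1.2 z 0.1 mm F x -2.7 y 1.7 z 4.2 T [0.19 0.54 0.01] yaw 0.0001891292248528964 11.8
time: 12.1
tcp_pos: [0.5473, -0.1977, 0.0558]
ee_rot: [-3.139, -0.001, 1.772]
wrist_force: [-5.2, 0.7, 4.8]
finger_gap: 0.0128
to seat: x 0.6 y 1.2 z 0.1 mm F x -5.0 y 1.8 z 4.8 T [ 0.13  0.83 -0.07] yaw 0.0005798087820761688 12.1
```

```bash
python3 -m pendant '[0,0,0,0,0.0005,0,0, 0,0,0,0,0.001,0,0, 0,0,0,0,0.001,0,0]'; python3 st.py;  python3 -m pendant '[0,0,0,0,0.0005,0,0, 0,0,0,0,0.0005,0,0, 0,0,0,0,0.0005,0,0]'; python3 st.py
```

```text
time: 12.4
tcp_pos: [0.5474, -0.1977, 0.0558]
ee_rot: [-3.137, -0.001, 1.772]
wrist_force: [-7.6, 0.2, 7.4]
finger_gap: 0.0131
to seat: x 0.7 y 1.2 z 0.1 mm F x -7.4 y 1.7 z 7.4 T [ 0.07  1.23 -0.02] yaw 0.0007461566413971832 12.4
time: 12.7
tcp_pos: [0.5475, -0.1977, 0.0558]
ee_rot: [-3.136, -0.001, 1.772]
wrist_force: [-9.5, 1.1, 7.8]
finger_gap: 0.0127
to seat: x 0.8 y 1.2 z 0.1 mm F x -9.1 y 2.9 z 7.8 T [ 0.01  1.47 -0.04] yaw 0.0008119022891720229 12.7
```

The mount is now seated on both: x reaction about 9 N, and it stopped within about 1 mm of the measured seat. I'll ease off, then apply the final push as one slow diagonal motion (down and towards the fence) with the plate still held.

```bash
python3 -m pendant '[0,0,0,0,-0.001,-0.0003,0, 0,0,0,0,-0.001,-0.0003,0, 0,0,0,0,-0.001,-0.0003,0]'; python3 st.py;  python3 -m pendant '[0,0,0,0,0.0003,0.0002,0, 0,0,0,0,0.0006,0.0004,0, 0,0,0,0,0.0009,0.0005,0, 0,0,0,0,0.0012,0.0006,0, 0,0,0,0,0.0012,0.0006,0, 0,0,0,0,0.0012,0.0006,0, 0,0,0,0,0.0012,0.0006,0]'; python3 st.py
```

```text
time: 13.0
tcp_pos: [0.5474, -0.1976, 0.0558]
ee_rot: [-3.139, -0.001, 1.772]
wrist_force: [-6.6, -0.1, 5.1]
finger_gap: 0.0127
to seat: x 0.6 y 1.2 z 0.1 mm F x -6.5 y 1.3 z 5.1 T [ 0.06  0.94 -0.01] yaw 0.0005393701273096185 13.0
time: 13.7
tcp_pos: [0.5475, -0.1976, 0.0558]
ee_rot: [-3.136, -0.001, 1.772]
wrist_force: [-9.8, 0.0, 10.9]
finger_gap: 0.013
to seat: x 0.7 y 1.2 z 0.1 mm F x -9.6 y 2.0 z 10.9 T [0.01 1.68 0.03] yaw 0.0008496498506534722 13.7
```

```bash
python3 - <<'E'
from h import *
from tgt import x,y,seat
s,f=grab('wrist','w8'); cv2.imwrite('pics/w8z.png',cv2.resize(f['pixels'][200:400,200:440],None,fx=3,fy=3,interpolation=cv2.INTER_CUBIC)[:,:,::-1])
for n in('scene','side'):
    s,f=grab(n,n+'8'); im=f['pixels']; im=im[215:305,200:350] if n=='scene' else im[225:325,260:400]
    cv2.imwrite(f'pics/{n}8z.png',cv2.resize(im,None,fx=5,fy=5,interpolation=cv2.INTER_CUBIC)[:,:,::-1])
E
python3 st.py
```

```text
to seat: x 0.8 y 1.1 z 0.1 mm F x -10.8 y 1.9 z 10.0 T [ 0.02  1.68 -0.03] yaw 0.0008049228771743466 13.85
```

View pics/w8z.png

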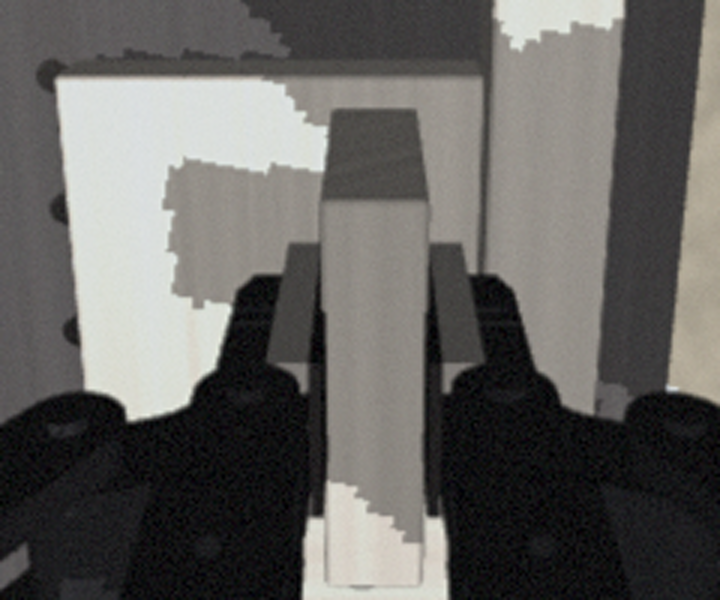

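View pics/side8z.png

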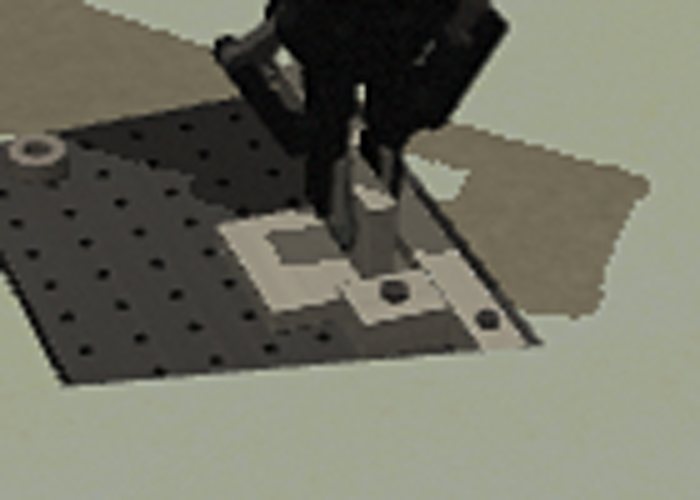

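View pics/scene8z.png

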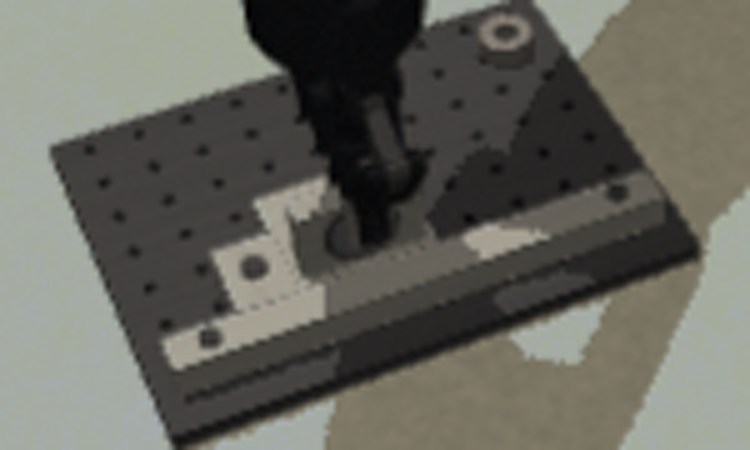

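In the wrist zoom the foot's edge runs parallel to and on the fence (x≈486 in the zoom). The side view shows its end on the stop block and the foot flat, and the collar hasn't moved. I'll check that the push holds for one second.

```bash
python3 -m pendant '[0,0,0,0,0,0,0, 0,0,0,0,0,0,0, 0,0,0,0,0,0,0, 0,0,0,0,0,0,0, 0,0,0,0,0,0,0]'; python3 st.py; python3 -m pendant '[0,0,0,0,0,0,0, 0,0,0,0,0,0,0, 0,0,0,0,0,0,0, 0,0,0,0,0,0,0, 0,0,0,0,0,0,0]'; python3 st.py
```

```text
time: 14.35
tcp_pos: [0.5475, -0.1977, 0.0559]
ee_rot: [-3.136, -0.001, 1.772]
wrist_force: [-10.5, 0.1, 11.1]
finger_gap: 0.0128
to seat: x 0.8 y 1.1 z 0.2 mm F x -10.3 y 2.1 z 11.1 T [ 0.03  1.72 -0.  ] yaw 0.0008253119351645244 14.35
time: 14.85
tcp_pos: [0.5475, -0.1976, 0.0558]
ee_rot: [-3.136, -0.001, 1.772]
wrist_force: [-10.7, -0.1, 10.1]
finger_gap: 0.0124
to seat: x 0.8 y 1.2 z 0.1 mm F x -10.5 y 2.1 z 10.1 T [ 0.04  1.69 -0.05] yaw 0.0008484568761436273 14.85
```

Steady at about 10.5 N on the fence and 10–11 N down, so I'm handing it in.

```bash
python3 -c "
from rig import manip
print(manip.close_job())"; python3 st.py
```

```text
the job is handed in; nothing more can be done
None
the job is handed in; nothing more can be done
```

The lens mount is seated on the breadboard, lens plate on the fence side, with its end against the stop block and its back edge flush on the fence. I handed the job in while still holding the push. No verdict is reported, so success rests on my own checks below.

**What I did:** I gripped the lens plate from above, carried it over the bench, and set it down at the predicted height. I slid it onto the stop block and then the fence in small force-watched steps. Then I eased off and pressed it with one slow diagonal push. I kept hold of the plate for that push and did not let go to push into the ledge with closed fingers.

**Last checks:**
- **Force:** the wrist read about 10.5 N towards the fence, 10–11 N down and 2 N on the stop, steady over the last second. The mount's weight adds about 2.6 N to the load on the board.
- **Pose:** the tool's yaw was within 0.001 rad of the fence and its lean was about 0.006 rad.
- **Position:** the mount stopped 0.8 mm (x), 1.1 mm (y) and 0.1 mm (z) from the seat I measured by camera. That is within the 2 mm calibration.
- **Pictures:** the foot looks flush with the fence and the stop, and the collar looks unmoved. I did not re-measure the other bystanders; the arm stayed clear of them and felt no unexpected contact.
- **Disagreement:** on the first slide the x force reached 5 N while a gap of about 2 mm to the fence remained. I took this for drag from too much load on the board. After easing the load, it slid home.

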